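Close and latch the instrument case

TASK

The case with the reference gauge is standing open on the bench. With the fingertips, push its lid gently down until it is fully shut, without letting it slam, and then push both front latches in until they lie flat against the front of the case. Do not lift or shove the case, and leave the fittings and instruments around it where they are.

Things in the scene. Friction and masses are not known exactly. Their poses are not given: they have to be found in the camera images.
- case: grey hard-plastic instrument case, about 4 kg, loose on rubber feet; base 180 mm deep (x), 280 wide (y), 75 high; shut, 110 high (113 over the ribs). Origin: centre of the underside, z up. The front (latches; folded carry handle within y +-52 mm, 16 proud, 51 high) faces the case's -x; the lid hinges at the rear, on the line parallel to y through (90, 0, 75) mm in the case's frame
- lid (a joint): hinge of the lid, rad: 0 = fully shut; grows as the lid swings up and back (upright at 1.57, stops at 1.5). The lid is a shell 180 x 280 mm, 35 mm deep: its flat outer face lies 35 mm outside the rim's plane and carries two ribs (2.5 mm high, 18 wide, front to rear) at y +-105 mm. Stiff: it stays where it is left; 1 to 4 N near its front edge moves it
- lid_edge (a point): middle of the lid's front edge on its outer face, 180 mm from the hinge line and 35 mm out; lid shut: at (-90, 0, 110) mm in the case's frame
- latch_left (a joint): hinge of the latch at the case's +y side, rad: 0 = folded flat on the case's front; grows as it swings out and up relative to the lid (1.57 = straight out from the lid's front, stops at 2.2). A light grey flap 44 mm wide, 42 long from its hinge line, 6 thick, finger lip 5 proud on the last 8 mm, hinged on the front of the lid. Stiff: stays where it is left; about 1.5 N near its end moves it
- latch_right (a joint): the same for the like latch at the case's -y side
- latch_left_hinge (a point): middle of the left latch's hinge line (parallel to the case's y), on the front of the lid; lid shut: at (-94, 85, 93) mm in the case's frame, and the flap folded flat reaches from there down to a height of 51 mm, its outer face 4 mm in front of the hinge line
- latch_right_hinge (a point): the same for the right latch; lid shut: at (-94, -85, 93) mm in the case's frame
- latch_left_tip (a point): point on the outer face of the left latch, on its middle line, 30 mm from the hinge line towards the free end
- latch_right_tip (a point): the same point on the right latch
- ref_gauge: round steel reference gauge, 80 mm diameter, 30 mm thick, with a brass stem, lying face up in the case's foam, its top 49 mm above the bench; origin: centre of its back
- case_adapter: brass adapter 40 mm high standing in a cell of the case's foam, its top 59 mm above the bench; origin: centre of its foot
- adapter_front: brass hex adapter, 28 mm across, 42 mm high, standing on the bench before the middle of the case's front; origin: centre of its foot
- adapter_side: larger brass hex adapter, 32 mm across, 50 mm high, standing on the bench beside the case's +y end; origin: centre of its foot
- test_gauge: steel dial gauge, 64 mm diameter, 27 mm thick, lying face up beside the case's -y end, brass stem 34 mm long towards its x; origin: centre of the back of the dial
- spanner: open-end spanner 160 mm long lying along its x on the bench at the case's -y side; origin near its middle
- tape_roll: white plastic reel, 52 mm diameter, 14 mm high, lying on the bench beyond the case's +y end; origin: centre of its underside
- meter: grey hand-held multimeter 150 x 74 x 42 mm lying on the bench on the robot's right; origin: centre of its underside

How it is judged:
On the way, in this order (a step that is already met when the one before it is completed fails the run):
1. the lid is fully shut (within 0.025 rad) (value of joint lid below 0.025 rad), for 0.2 s.
2. both latches are folded flat against the front of the case (within 0.12 rad) (value of joint each of latch_left, latch_right below 0.12 rad), for 0.2 s.
At the end, for the whole second after the job is handed in: The lid is shut to within 0.025 rad (4.5 mm at its front edge), both latches lie within 0.12 rad of flat, and the case stands level and still (all of step 2 and value of joint lid below 0.025 rad and angle between case's own z axis and vertical below 0.03 rad and linear speed of case below 0.01 m/s); the robot touches nothing.
It fails at once if the lid slams or is flung (faster than 2 rad/s) (velocity of joint lid below -2 rad/s or velocity of joint lid above 2 rad/s).
It fails at once if a latch is folded in while the lid is still open, where it would foul the rim (value of joint lid above 0.15 rad and value of joint any of latch_left, latch_right below 0.5 rad).
It fails at once if the case is lifted, tipped or shoved more than 25 mm (distance of case from where it was at the start of the episode above 0.025 m or height (world z) of case above 0.012 m or angle between case's own z axis and vertical above 0.12 rad).
It fails at once if something in or around the case is disturbed (more than 30 mm for what lies in the case, 15 mm for the rest) (distance of any of ref_gauge, case_adapter from where it was at the start of the episode above 0.03 m or distance of any of adapter_front, adapter_side, test_gauge, spanner, tape_roll, meter from where it was at the start of the episode above 0.015 m).
It also fails if it takes over 64 s, if anything falls off the work surface, if the arm or the gripper's body presses on something with over 40 N, if the wrist force passes 120 N, or if a joint passes its speed limit or range.

ROBOT

A 6-joint arm with a two-finger parallel gripper is mounted at the origin on the work surface. World frame = base frame: x ahead of the robot, y to its left, z up, the work surface at z = 0. Lengths are in m, angles in rad, forces in N, time in s.
With the tool pointing down it reaches from about 0.35 to 0.775 m from the base axis. Payload 7.3 kg.
Tool frame: the origin (TCP) lies midway between the tips of the shut fingers; the grasp point (between the pads) lies 19 mm behind it (tcp_to_grasp is the distance from the TCP to the grasp point, in m); z points along the fingers, y is the line along which they close (so a half turn about z gives the same grasp; the last joint's range is limited). The gripper opens to 92 mm and grips with 3 to 60 N. Pads are 19 mm wide; open, the fingers measure 130 mm over their backs; the gripper's body (75 mm by 190 mm) begins 47 mm behind the grasp point.
Start: joints at [-1.323, 0.342, 1.524, -0, 1.275, -0.146], TCP at [0.201, -0.485, 0.227] pointing down, gripper open.
Joint ranges: [-2.53, 2.53], [-0.77, 2.02], [0.04, 2.7], [-1, 4.14], [0.28, 2.66], [-3.11, 3.11]. Speed limits (rad/s): [2.57, 2.57, 3.14, 3.14, 3.14, 3.14].

INTERFACE

Orientations are given as [roll, pitch, yaw] about the fixed x, y, z axes, in that order (R = Rz(yaw) Ry(pitch) Rx(roll)).
In Python, from cell import observe, read_camera, calibration, hand_in, tcp_to_grasp gives the robot as it stands.
- The arm moves only by the tool send_rows, never from a script. Its argument "targets" is a list of rows, each a list of 5 numbers: the opening, from 0 (shut) to 1 (fully open), then the shift along the world's x, y, z in m, then the turn about the world's z in rad. A call has 1 to 5 rows; each row shifts and turns the commanded pose from where the row before left it; what a row does not reach is not made up. A row lasts 1/10 s, in which the tool goes at most 50 mm and 8.59 degrees, less where a joint would pass 70% of its speed; a pose out of reach is approached as far as the arm can. A call is refused whole if a number of a shift passes 0.05 or a number of a turn 0.15, either way. A call with a gripper value outside its range is refused whole. The fingers move at their own pace and stop on an object; "grip_force" is the grip in N (left out, the last holds). Time passes only in rows, so rows that do not move let the fingers close. It gives the time, the measured TCP pose, the force, the opening and the grip force at its end, in the units of the state.
- observe(): the state, without advancing time (a new reading comes with each control period).
- read_camera(name): name is "scene" or "top"; returns (picture, depth): 400x640x3 uint8, red, green, blue; 400x640 float32, m along the optical axis (not along the pixel's ray), 0 where there is no reading.
- calibration(name): a dict with "intrinsics" (3x3 intrinsics, pixels), "world_to_cam" (4x4, takes a point from world to camera coordinates). Camera axes: x right, y up, looking along -z (the intrinsics and any distortion apply to the point x, -y, -z); pixel columns grow to the right and rows downward; lengths in m; the calibration is good to about 2 mm. A picture is of the moment at which its call begins. calibration takes no time and is no camera call.
- hand_in(): hands the job in; it is judged then, once.
The state is a dict: "time": time; "qpos": joint angles; "qvel": joint speeds; "joint_efforts": joint torques, N m; "tool_pos": TCP position; "tool_rot": TCP orientation; "contact_force": force on the tool from outside, world axes, zero at the start; "torque": the same for the moment, N m; "opening": finger opening in m; "grip_force": force on a finger pad.
Only numpy, scipy, OpenCV 4.12 (cv2) and the standard library are available. Lean on these libraries where they do the work, as an engineer would, in place of code of your own. Each camera call takes 0.05 s, during which the arm holds its last target. There are 200 camera calls.

## Working session

There is one attempt and no reset: what is moved stays moved. The work goes in short steps, Python scripts to look and compute and a tool call to move; the robot and the scene stay as the last step left them, time stands still between calls to the robot, and variables do not carry over. Pictures are saved under pics/ and viewed, at most 10 in all, crops included, and the job is handed in when it is done.

Besides the shell and the picture viewer there is one more tool, called after "Call:" by a JSON object that holds its "method" and its "body". send_rows: Moves the arm, as the interface text tells. Its arguments: {"type":"object","properties":{"targets":{"type":"array","items":{"type":"array","items":{"type":"number"}}},"grip_force":{"type":"number"}},"required":["targets"]}

```bash
ls; mkdir -p pics; cat > h.py <<'E'
import numpy as np, cv2
from cell import *
def grab(n):
    p,d=read_camera(n); return p,d
def pts(n,d):
    c=calibration(n); K=np.array(c["intrinsics"]); T=np.linalg.inv(np.array(c["world_to_cam"]))
    v,u=np.mgrid[0:d.shape[0],0:d.shape[1]]
    x=(u-K[0,2])/K[0,0]*d; y=(v-K[1,2])/K[1,1]*d
    P=np.stack([x,-y,-d,np.ones_like(d)],-1)@T.T
    return P[...,:3]
E
python3 - <<'E'
from h import *
for n in("scene","top"):
    p,d=grab(n); cv2.imwrite(f"pics/{n}0.png",p[...,::-1]); np.savez(f"{n}0.npz",p=p,d=d)
    c=calibration(n); print({k:np.round(v,3).tolist() if not isinstance(v,str) else v for k,v in c.items()})
print(observe())
E
```

```text
pics
{'intrinsics': [[387.65, 0.0, 321.116], [0.0, 387.65, 200.62], [0.0, 0.0, 1.0]], 'world_to_cam': [[-0.969, -0.246, -0.0, 0.545], [0.184, -0.727, 0.662, -0.209], [-0.163, 0.642, 0.749, -1.173], [0.0, 0.0, 0.0, 1.0]]}
{'intrinsics': [[401.762, 0.0, 320.457], [0.0, 401.762, 201.053], [0.0, 0.0, 1.0]], 'world_to_cam': [[0.004, -1.0, -0.02, -0.058], [0.986, 0.001, 0.164, -0.578], [-0.164, -0.02, 0.986, -1.371], [0.0, 0.0, 0.0, 1.0]]}
{'time': 0.1, 'qpos': array([-1.32300019e+00,  3.42633426e-01,  1.52489223e+00, -5.50056448e-06,
        1.27539997e+00, -1.46002130e-01]), 'qvel': array([ 8.40574302e-04, -1.44307737e-04, -1.19122900e-03,  1.03716408e-03,
        5.13066888e-04, -8.14194100e-05]), 'joint_efforts': array([ 2.07815472e-03, -4.32004666e+01, -2.44695532e+01,  7.18344259e-02,
        5.25776634e-02, -4.29837269e-05]), 'tool_pos': array([ 0.20137301, -0.48446517,  0.22613486]), 'tool_rot': array([-3.14027310e+00, -1.88721518e-04,  3.93799746e-01]), 'contact_force': array([1.3233379 , 0.27429463, 0.48392099]), 'torque': array([-0.02961363, -0.02903918,  0.03148217]), 'grip_force': 0.0, 'opening': 0.0918862724961434}
```

View pics/scene0.png

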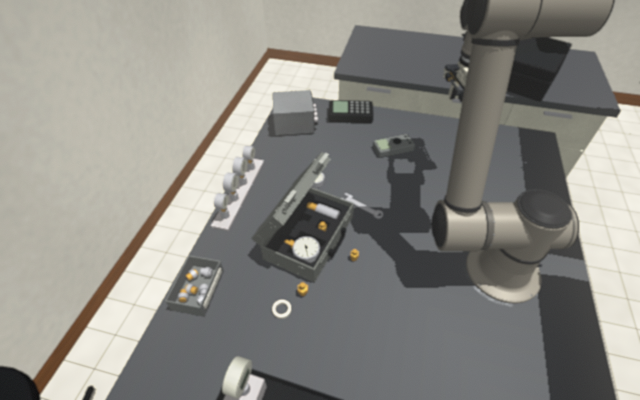

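View pics/top0.png

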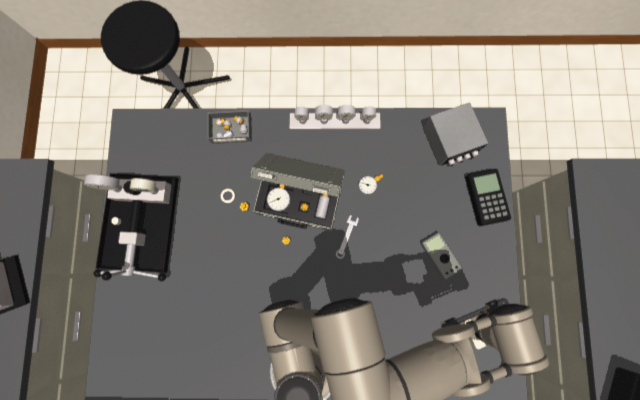

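The case stands open near pixel (297,192) in the top view, with its front facing the robot, yawed slightly. The lid is steep at the rear, adapter_front is at (286,240) and the spanner at (347,237). Next I measure the point cloud.

```bash
python3 - <<'E'
from h import *
z=np.load("top0.npz");P=pts("top",z["d"]);p=z["p"]
c=cv2.resize(p[140:260,200:400],None,fx=4,fy=4,interpolation=cv2.INTER_CUBIC)
cv2.imwrite("pics/topc.png",c[...,::-1])
s=np.load("scene0.npz");Q=pts("scene",s["d"])
cv2.imwrite("pics/scenec.png",cv2.resize(s["p"][140:290,240:400],None,fx=4,fy=4,interpolation=cv2.INTER_CUBIC)[...,::-1])
for n,X in(("top",P[100:300,200:440]),("scene",Q[140:300,200:400])):
    X=X.reshape(-1,3); m=(X[:,0]>.4)&(X[:,0]<.85)&(X[:,1]>-.2)&(X[:,1]<.25)
    b=X[m]; print(n,"bench z",np.median(b[:,2][abs(b[:,2])<.015]), "max z",np.percentile(b[:,2],[99,99.9]))
    for lo,hi in((.068,.082),(.1,.14),(.15,.19),(.2,.24),(.24,.3)):
        q=b[(b[:,2]>lo)&(b[:,2]<hi)]
        if len(q)>5:
            r=cv2.minAreaRect((q[:,:2]*1000).astype(np.float32)); print(lo,len(q),np.round(r[0]),np.round(r[1]),round(r[2],1))
# colours: brass & others in top
hsv=cv2.cvtColor(p,cv2.COLOR_RGB2HSV)
m=((hsv[...,0]>10)&(hsv[...,0]<30)&(hsv[...,1]>120)).astype(np.uint8)
n,l,st,ce=cv2.connectedComponentsWithStats(m)
for i in range(1,n):
    if st[i,4]>10 and 140<ce[i][1]<260: 
        q=P[l==i]; print("brass",ce[i].round(),st[i,4],np.median(q,0).round(3),q[:,2].max().round(3))
E
```

```text
top bench z -0.0009859546909025685 max z [0.24836839 0.28418992]
0.068 223 [575.  26.] [285. 145.] 78.5
0.1 329 [695.  -3.] [282.  46.] 72.4
0.15 378 [666.   7.] [280.  26.] 77.5
0.2 925 [620.  16.] [283.  59.] 77.5
0.24 538 [607.  20.] [279.  42.] 75.6
scene bench z -9.34652796253932e-05 max z [0.2562167  0.28374338]
0.068 406 [592.  26.] [284. 184.] 76.2
0.1 161 [699.  22.] [255.  56.] 86.6
0.15 179 [670.  29.] [254.  59.] 87.3
0.2 728 [621.  22.] [280.  60.] 77.9
0.24 529 [608.  24.] [280.  43.] 74.0
brass [378. 177.] 38 [ 0.672 -0.264  0.018] 0.028
brass [282. 186.] 20 [0.634 0.081 0.041] 0.231
brass [244. 206.] 66 [0.561 0.217 0.031] 0.052
brass [304. 207.] 48 [0.558 0.001 0.044] 0.064
brass [286. 240.] 52 [0.442 0.064 0.029] 1.446
```

View pics/topc.png

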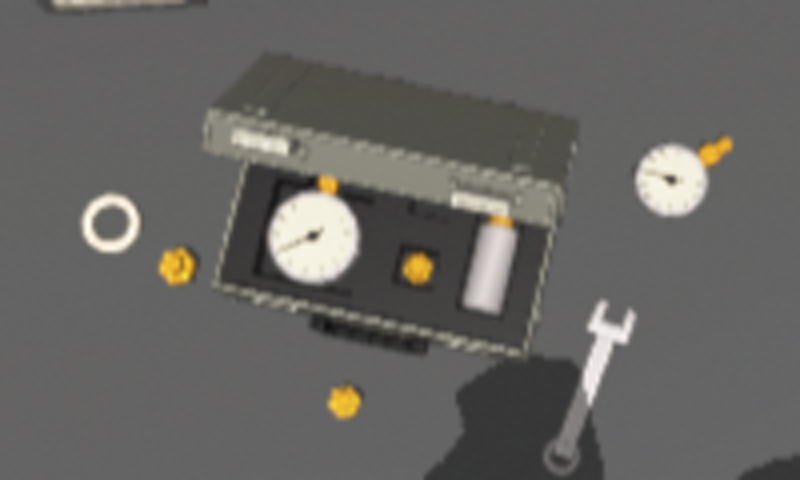

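View pics/scenec.png

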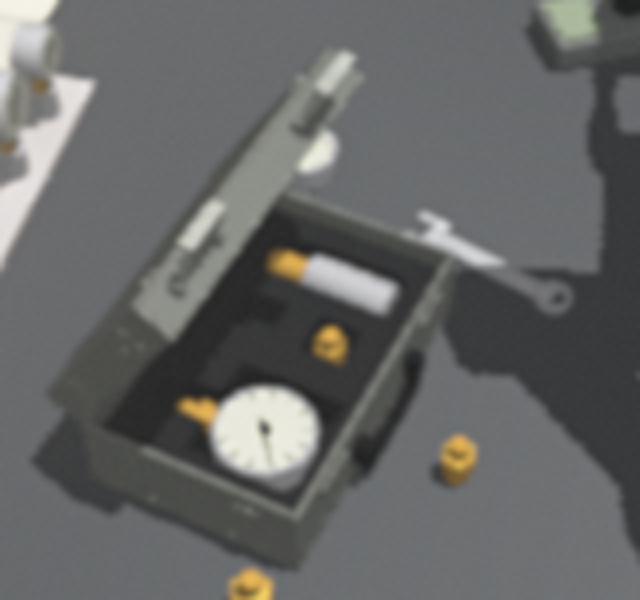

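The lid leans about 1 rad open and both latches stick out from its front (topc pixels (262,140) and (480,200)). Now I fit the case pose, lid angle and latch angles.

```bash
cat >> h.py <<'E'
def cast(n,uv,z):
    c=calibration(n); K=np.array(c["intrinsics"]); T=np.linalg.inv(np.array(c["world_to_cam"]))
    d=T[:3,:3]@np.array([(uv[0]-K[0,2])/K[0,0],-(uv[1]-K[1,2])/K[1,1],-1]); o=T[:3,3]
    return o+d*(z-o[2])/d[2]
def tocase(X,c,yaw):
    R=np.array([[np.cos(yaw),-np.sin(yaw),0],[np.sin(yaw),np.cos(yaw),0],[0,0,1]])
    return (X-np.array([c[0],c[1],0]))@R
E
python3 - <<'E'
from h import *
A=cast("top",(218/4+200-.4,288/4+140-.4),.075);B=cast("top",(525/4+200-.4,355/4+140-.4),.075)
v=A-B; yaw=-np.arctan2(v[0],v[1]); print(A,B,np.linalg.norm(v),yaw)
ex=np.array([np.cos(yaw),np.sin(yaw)]); c=(A+B)[:2]/2+.09*ex; print("c top",c)
# scene corners of base rim: front-right-ish (448,262), front-left (300,512)
C=cast("scene",(298/4+240-.4,512/4+140-.4),.075);D=cast("scene",(452/4+240-.4,258/4+140-.4),.075)
w=C-D; y2=-np.arctan2(w[0],w[1]); print(C,D,np.linalg.norm(w),y2,"c scene",(C+D)[:2]/2+.09*np.array([np.cos(y2),np.sin(y2)]))
c=np.array([.592,.026]);yaw=-.218
z=np.load("top0.npz");s=np.load("scene0.npz")
for n,f in(("top",z),("scene",s)):
    X=tocase(pts(n,f["d"]),c,yaw); 
    m=(abs(X[...,1])<.15)&(X[...,2]>.09)&(X[...,0]>-.2)&(X[...,0]<.25)&(X[...,2]<.32)
    q=X[m]; 
    # 2D profile histogram by z -> x range
    for lo in np.arange(.1,.3,.02):
        k=q[(q[:,2]>lo)&(q[:,2]<lo+.02)]
        if len(k)>3: print(n,round(lo+.01,2),len(k),np.percentile(k[:,0],[2,25,50,75,98]).round(3),np.percentile(k[:,1],[1,99]).round(3))
    # light latch pixels
    hs=f["p"].astype(int).min(-1); k=m&(hs>175)
    nn,l,st,ce=cv2.connectedComponentsWithStats(k.astype(np.uint8))
    for i in range(1,nn):
        if st[i,4]>8: e=X[l==i]; print("latch",ce[i].round(),st[i,4],e.min(0).round(3),np.median(e,0).round(3),e.max(0).round(3))
E
```

```text
[0.53660821 0.17225996 0.075     ] [ 0.47919784 -0.09285141  0.075     ] 0.27125631670245837 -0.21325902546523462
c top [0.5958642  0.02065612]
[0.53784622 0.17600974 0.075     ] [ 0.47864149 -0.08308413  0.075     ] 0.2657721462194309 -0.2246498078006054 c scene [0.59598235 0.02641396]
top 0.11 160 [0.105 0.109 0.112 0.115 0.119] [-0.141  0.133]
top 0.13 169 [0.084 0.097 0.1   0.103 0.108] [-0.144  0.13 ]
top 0.15 183 [0.081 0.086 0.089 0.092 0.095] [-0.137  0.134]
top 0.17 190 [0.07  0.073 0.076 0.079 0.083] [-0.141  0.132]
top 0.19 203 [0.058 0.061 0.064 0.067 0.071] [-0.14   0.134]
top 0.21 217 [0.036 0.049 0.052 0.055 0.058] [-0.144  0.133]
top 0.23 708 [0.001 0.007 0.016 0.036 0.045] [-0.141  0.135]
top 0.25 417 [0.01  0.021 0.025 0.029 0.034] [-0.139  0.134]
top 0.27 55 [-0.008 -0.005 -0.001  0.004  0.011] [-0.108  0.098]
top 0.29 66 [-0.007  0.001  0.005  0.009  0.012] [-0.107  0.103]
latch [264. 175.] 41 [0.003 0.063 0.278] [0.007 0.084 0.283] [0.012 0.102 0.288]
latch [320. 191.] 32 [-0.006 -0.107  0.274] [-0.002 -0.089  0.28 ] [ 0.001 -0.067  0.285]
scene 0.11 69 [0.075 0.088 0.107 0.111 0.117] [-0.108  0.143]
scene 0.13 92 [0.06  0.077 0.093 0.099 0.104] [-0.101  0.143]
scene 0.15 83 [0.045 0.063 0.078 0.087 0.092] [-0.099  0.141]
scene 0.17 91 [0.036 0.055 0.071 0.076 0.081] [-0.098  0.14 ]
scene 0.19 90 [0.024 0.045 0.058 0.064 0.069] [-0.109  0.142]
scene 0.21 109 [0.011 0.028 0.041 0.05  0.057] [-0.105  0.143]
scene 0.23 619 [-0.     0.004  0.008  0.014  0.043] [-0.134  0.14 ]
scene 0.25 375 [0.007 0.018 0.022 0.026 0.031] [-0.134  0.138]
scene 0.27 71 [-0.009 -0.006  0.002  0.004  0.008] [-0.105  0.107]
scene 0.29 83 [-0.007 -0.001  0.003  0.006  0.011] [-0.102  0.106]
latch [324. 158.] 32 [-0.008 -0.104  0.277] [-0.005 -0.084  0.28 ] [-0.001 -0.066  0.283]
latch [290. 195.] 39 [0.002 0.066 0.281] [0.006 0.085 0.283] [0.011 0.105 0.287]
```

Call:
{"method": "send_rows", "body": {"targets": [[0, 0.01, 0.01, 0.045, -0.12], [0, 0.01, 0.01, 0.045, -0.12], [0, 0.01, 0.01, 0.045, -0.12], [0, 0.03, 0.03, 0, -0.12], [0, 0.03, 0.03, 0, -0.132]]}}

```text
time: 0.6
tool_pos: [0.292, -0.3945, 0.3627]
tool_rot: [3.14, -0.002, -0.225]
contact_force: [0.3, 0.2, -0.3]
opening: 0.0566
grip_force: 0.0
```

Call:
{"method": "send_rows", "body": {"targets": [[0, 0.03, 0.03, 0, 0], [0, 0.03, 0.03, 0, 0], [0, 0.03, 0.03, 0, 0], [0, 0.03, 0.03, 0, 0], [0, 0.03, 0.03, 0, 0]]}}

```text
time: 1.1
tool_pos: [0.4424, -0.2433, 0.3615]
tool_rot: [-3.142, 0.001, -0.218]
contact_force: [-0.0, -1.0, -0.5]
opening: 0.0161
grip_force: 0.0
```

Call:
{"method": "send_rows", "body": {"targets": [[0, 0.03, 0.03, 0, 0], [0, 0.03, 0.03, 0, 0], [0, 0.03, 0.03, 0, 0], [0, 0.03, 0.03, 0, 0], [0, 0.03, 0.03, 0, 0]]}}

```text
time: 1.6
tool_pos: [0.5924, -0.0933, 0.3613]
tool_rot: [3.141, 0.001, -0.218]
contact_force: [0.5, -0.8, -0.3]
opening: 0.0005
grip_force: 0.0
```

Call:
{"method": "send_rows", "body": {"targets": [[0, 0.026, 0.034, 0, 0], [0, 0.026, 0.034, 0, 0], [0, 0.026, 0.034, -0.03, 0], [0, 0, 0, -0.045, 0], [0, 0, 0, -0.044, 0]]}}

```text
time: 2.1
tool_pos: [0.6686, 0.0073, 0.2416]
tool_rot: [3.141, 0.0, -0.216]
contact_force: [1.1, -0.2, -0.2]
opening: 0.0004
grip_force: 0.0
```

Call:
{"method": "send_rows", "body": {"targets": [[0, -0.02, 0.004, 0, 0], [0, -0.008, 0.002, 0, 0], [0, 0, 0, 0, 0]]}}

```text
time: 2.4
tool_pos: [0.6403, 0.0119, 0.2453]
tool_rot: [-3.141, -0.002, -0.218]
contact_force: [1.4, 0.4, 1.5]
opening: 0.0001
grip_force: 0.0
```

Call:
{"method": "send_rows", "body": {"targets": [[0, -0.006, 0.0014, -0.003, 0], [0, -0.006, 0.0014, -0.002, 0], [0, -0.008, 0.0017, -0.0036, 0], [0, -0.008, 0.0017, -0.0036, 0], [0, -0.0074, 0.0016, -0.0044, 0]]}}

```text
time: 2.9
tool_pos: [0.6054, 0.0194, 0.2283]
tool_rot: [-3.141, -0.003, -0.218]
contact_force: [1.5, 0.5, 0.8]
opening: 0.0003
grip_force: 1.2
```

```bash
cat >> h.py <<'E'
def lidprof(tag,n="scene",c=(.593,.025),yaw=-.218):
    p,d=grab(n); X=tocase(pts(n,d),c,yaw)
    m=(abs(X[...,1])<.13)&(X[...,2]>.085)&(X[...,0]>-.2)&(X[...,0]<.16)&(X[...,2]<.32)
    a=m&(X[...,1]>.115)
    q=X[a]; 
    for lo in np.arange(-.14,.14,.02):
        k=q[(q[:,0]>lo)&(q[:,0]<lo+.02)]
        if len(k)>2: print(round(lo+.01,2),len(k),np.percentile(k[:,2],[5,50,95]).round(3))
    f=X[(abs(X[...,1])<.15)&(abs(X[...,0])<.25)&(X[...,2]<.02)]
    cv2.imwrite(f"pics/{tag}.png",cv2.resize(p[130:300,200:420],None,fx=3,fy=3)[...,::-1])
E
python3 -c "
from h import *
lidprof('s1'); print(observe()['contact_force'],observe()['tool_pos'])"
```

```text
-0.03 22 [0.209 0.214 0.217]
-0.01 44 [0.218 0.225 0.232]
0.01 18 [0.206 0.217 0.228]
0.03 15 [0.186 0.195 0.203]
0.05 13 [0.163 0.169 0.182]
0.07 14 [0.142 0.146 0.158]
0.09 13 [0.119 0.128 0.135]
0.11 8 [0.102 0.105 0.115]
[ 1.19675364 -0.12188648 -0.77300924] [0.60404331 0.0197531  0.22747825]
```

View pics/s1.png

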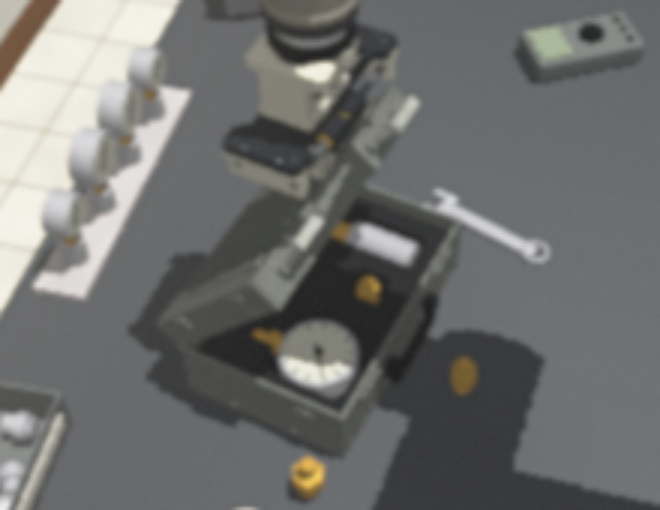

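The finger is pushing the lid (about 0.85 rad now), with the gripper body clear of the latches. I continue along the arc.

Call:
{"method": "send_rows", "body": {"targets": [[0, -0.0074, 0.0016, -0.0044, 0], [0, -0.007, 0.0015, -0.0051, 0], [0, -0.007, 0.0015, -0.0051, 0], [0, -0.0064, 0.0014, -0.0058, 0], [0, -0.0064, 0.0014, -0.0058, 0]]}}

```text
time: 3.45
tool_pos: [0.5703, 0.027, 0.2008]
tool_rot: [3.142, -0.0, -0.218]
contact_force: [2.4, 0.1, 1.2]
opening: 0.0001
grip_force: 0.8
```

Call:
{"method": "send_rows", "body": {"targets": [[0, -0.0059, 0.0013, -0.0064, 0], [0, -0.0059, 0.0013, -0.0064, 0], [0, -0.0052, 0.0011, -0.007, 0], [0, -0.0052, 0.0011, -0.007, 0], [0, -0.0045, 0.001, -0.0075, 0]]}}

```text
time: 3.95
tool_pos: [0.5435, 0.0328, 0.1663]
tool_rot: [3.141, 0.0, -0.218]
contact_force: [1.1, -0.3, 1.2]
opening: 0.0002
grip_force: 0.7
```

Call:
{"method": "send_rows", "body": {"targets": [[0, -0.0045, 0.001, -0.0075, 0], [0, -0.0037, 0.0008, -0.0079, 0], [0, -0.0037, 0.0008, -0.0079, 0], [0, -0.0029, 0.0006, -0.0083, 0], [0, -0.0029, 0.0006, -0.0083, 0]]}}

```text
time: 4.45
tool_pos: [0.526, 0.0366, 0.1263]
tool_rot: [3.142, 0.0, -0.218]
contact_force: [0.6, 0.5, 1.0]
opening: 0.0007
grip_force: 0.6
```

Call:
{"method": "send_rows", "body": {"targets": [[0, -0.002, 0.0005, -0.006, 0], [0, -0.0015, 0.0003, -0.005, 0], [0, -0.001, 0.0002, -0.004, 0]]}}

```text
time: 4.75
tool_pos: [0.5217, 0.0375, 0.1116]
tool_rot: [3.141, 0.0, -0.218]
contact_force: [0.0, -0.2, 1.1]
opening: 0.0008
grip_force: 0.4
```

Nearly shut; I press on in small steps until the force rises.

Call:
{"method": "send_rows", "body": {"targets": [[0, 0, 0, -0.002, 0], [0, 0, 0, -0.001, 0], [0, 0, 0, -0.001, 0], [0, 0, 0, 0, 0]]}}

```text
time: 5.15
tool_pos: [0.5215, 0.0376, 0.11]
tool_rot: [3.141, -0.0, -0.218]
contact_force: [-8.1, 0.6, 17.6]
opening: 0.0005
grip_force: 9.1
```

Call:
{"method": "send_rows", "body": {"targets": [[0, 0, 0, 0.02, 0], [0, 0, 0, 0.04, 0], [0, -0.02, 0.005, 0.045, 0], [0, -0.04, 0.01, 0.03, 0], [0, -0.04, 0.01, 0, 0]]}}

```text
time: 5.65
tool_pos: [0.4237, 0.0624, 0.2461]
tool_rot: [-3.14, -0.008, -0.219]
contact_force: [0.4, 0.9, 0.2]
opening: 0.0004
grip_force: 0.0
```

```bash
cat >> h.py <<'E'
def latches(tag,c=(.593,.025),yaw=-.218):
  for n in("top","scene"):
    p,d=grab(n); X=tocase(pts(n,d),c,yaw)
    if n=="scene": cv2.imwrite(f"pics/{tag}.png",cv2.resize(p[130:300,200:420],None,fx=3,fy=3)[...,::-1])
    t=X[(abs(X[...,1])<.13)&(X[...,0]>-.085)&(X[...,0]<.08)&(X[...,2]>.09)&(X[...,2]<.14)]
    if len(t)>20:
        A=np.c_[t[:,0],np.ones(len(t))]; k=np.linalg.lstsq(A,t[:,2],rcond=None)[0]; print(n,"top face slope",k[0].round(3),"z at 0",k[1].round(4),"x",np.percentile(X[(abs(X[...,1])<.13)&(X[...,2]>.095)&(X[...,2]<.115)&(abs(X[...,0])<.13)][:,0],[1,99]).round(3),"y",np.percentile(X[(abs(X[...,0])<.07)&(X[...,2]>.095)&(X[...,2]<.115)&(abs(X[...,1])<.18)][:,1],[1,99]).round(3))
    for s in(1,-1):
        m=(abs(X[...,1]-s*.085)<.018)&(X[...,0]<-.08)&(X[...,0]>-.16)&(X[...,2]>.03)&(X[...,2]<.16)
        q=X[m]
        if len(q): print(n,"latch y",s,len(q),"min",q.min(0).round(3),"med",np.median(q,0).round(3),"max",q.max(0).round(3))
E
python3 -c "
from h import *
latches('s2'); print(observe()['tool_pos'])"
```

```text
top top face slope -0.0 z at 0 0.1092 x [-0.114  0.089] y [-0.14   0.135]
top latch y 1 34 min [-0.091  0.067  0.079] med [-0.085  0.087  0.108] max [-0.081  0.103  0.114]
top latch y -1 159 min [-0.135 -0.103  0.08 ] med [-0.104 -0.087  0.098] max [-0.08  -0.067  0.114]
scene top face slope 0.0 z at 0 0.11 x [-0.122  0.088] y [-0.136  0.141]
scene latch y 1 234 min [-0.134  0.067  0.031] med [-0.103  0.086  0.104] max [-0.08   0.103  0.116]
scene latch y -1 86 min [-0.135 -0.097  0.031] med [-0.101 -0.074  0.097] max [-0.08  -0.067  0.113]
[0.41844348 0.06332212 0.2431187 ]
```

View pics/s2.png

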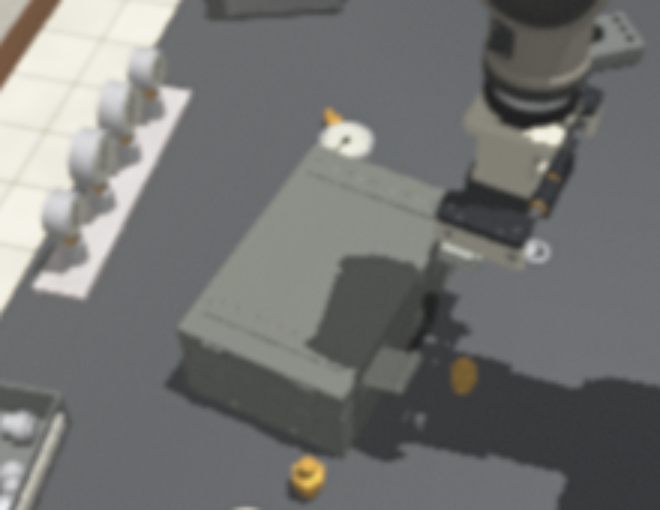

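The lid is shut (face level at 110 mm), the case hasn't moved, and both latches stick out to about x = -134 mm. Left latch first.

Call:
{"method": "send_rows", "body": {"targets": [[0, 0.024, 0.024, -0.02, 0], [0, 0.024, 0.024, -0.03, 0], [0, 0.025, 0.024, -0.03, 0], [0, 0, 0, -0.015, 0], [0, 0, 0, 0, 0]]}}

```text
time: 6.25
tool_pos: [0.4945, 0.1345, 0.1444]
tool_rot: [3.139, 0.006, -0.217]
contact_force: [0.4, -0.6, 0.3]
opening: 0.0002
grip_force: 0.0
```

Call:
{"method": "send_rows", "body": {"targets": [[0, 0, 0, -0.015, 0], [0, 0, 0, -0.015, 0], [0, 0, 0, -0.012, 0], [0, 0, 0, -0.01, 0], [0, 0, 0, 0, 0]]}}

```text
time: 6.75
tool_pos: [0.4952, 0.134, 0.0948]
tool_rot: [3.141, 0.001, -0.219]
contact_force: [0.6, -0.4, 0.5]
opening: 0.0008
grip_force: 0.0
```

Call:
{"method": "send_rows", "body": {"targets": [[0, -0.001, 0, -0.01, 0], [0, -0.001, 0, -0.01, 0], [0, 0, 0, -0.006, 0], [0, 0, 0, -0.003, 0]]}}

```text
time: 7.15
tool_pos: [0.4951, 0.1341, 0.0665]
tool_rot: [-3.141, -0.003, -0.218]
contact_force: [4.2, -2.7, 6.6]
opening: 0.0003
grip_force: 3.5
```

Call:
{"method": "send_rows", "body": {"targets": [[0, 0.003, -0.0006, -0.003, 0], [0, 0.003, -0.0006, 0, 0], [0, 0.003, -0.0006, 0, 0]]}}

```text
time: 7.45
tool_pos: [0.5018, 0.1325, 0.063]
tool_rot: [3.141, 0.002, -0.218]
contact_force: [-0.8, 0.8, -0.7]
opening: 0.0005
grip_force: 0.7
```

Call:
{"method": "send_rows", "body": {"targets": [[0, 0.002, -0.0004, 0, 0], [0, 0.0015, -0.0003, 0, 0], [0, 0, 0, 0, 0]]}}

```text
time: 7.75
tool_pos: [0.5058, 0.1318, 0.0631]
tool_rot: [3.141, 0.001, -0.218]
contact_force: [-1.2, 0.5, -1.0]
opening: 0.0005
grip_force: 0.6
```

Call:
{"method": "send_rows", "body": {"targets": [[0, 0.0015, -0.0003, 0, 0], [0, 0.0015, -0.0003, 0, 0], [0, 0, 0, 0, 0]]}}

```text
time: 8.05
tool_pos: [0.5092, 0.1312, 0.0634]
tool_rot: [3.141, 0.0, -0.218]
contact_force: [-2.0, 0.7, -1.1]
opening: 0.0004
grip_force: 0.7
```

Call:
{"method": "send_rows", "body": {"targets": [[0, 0.001, -0.0002, 0, 0], [0, 0, 0, 0, 0]]}}

```text
time: 8.25
tool_pos: [0.5092, 0.1312, 0.0634]
tool_rot: [3.141, 0.002, -0.218]
contact_force: [-5.5, 1.0, 1.0]
opening: 0.0005
grip_force: 2.5
```

Call:
{"method": "send_rows", "body": {"targets": [[0, 0.001, -0.0002, 0, 0], [0, 0, 0, 0, 0]]}}

```text
time: 8.45
tool_pos: [0.5092, 0.1312, 0.0634]
tool_rot: [3.141, 0.004, -0.218]
contact_force: [-8.9, 2.0, 4.0]
opening: 0.0003
grip_force: 4.2
```

Call:
{"method": "send_rows", "body": {"targets": [[0, -0.02, 0.004, 0, 0], [0, -0.02, 0.004, 0.02, 0], [0, 0, 0, 0.05, 0], [0, 0, 0, 0.045, 0], [0, 0, -0.03, 0, 0]]}}

```text
time: 8.95
tool_pos: [0.4753, 0.1108, 0.185]
tool_rot: [-3.137, -0.014, -0.215]
contact_force: [1.7, 0.0, -0.1]
opening: 0.0002
grip_force: 0.0
```

Call:
{"method": "send_rows", "body": {"targets": [[0, -0.004, -0.045, 0, 0], [0, -0.004, -0.045, 0, 0], [0, -0.004, -0.045, 0, 0], [0, 0, 0, -0.02, 0], [0, 0, 0, 0, 0]]}}

```text
time: 9.45
tool_pos: [0.4584, -0.0274, 0.1574]
tool_rot: [3.141, 0.002, -0.221]
contact_force: [-0.4, -0.1, 0.3]
opening: 0.0003
grip_force: 0.0
```

```bash
python3 -c "
from h import *
latches('s3'); o=observe()['tool_pos'];print(o,tocase(o,(.593,.025),-.218))"
```

```text
top top face slope -0.0 z at 0 0.1091 x [-0.086  0.09 ] y [-0.14   0.136]
top latch y 1 82 min [-0.101  0.067  0.05 ] med [-0.092  0.084  0.093] max [-0.08   0.103  0.114]
scene top face slope 0.0 z at 0 0.11 x [-0.114  0.088] y [-0.134  0.142]
scene latch y 1 143 min [-0.103  0.067  0.033] med [-0.095  0.085  0.093] max [-0.08   0.102  0.113]
scene latch y -1 154 min [-0.136 -0.103  0.03 ] med [-0.106 -0.08   0.098] max [-0.081 -0.067  0.112]
[ 0.45937987 -0.02603018  0.15880787] [-0.11942092 -0.07872141  0.15880787]
```

The left latch lies flat. Now the right one.

Call:
{"method": "send_rows", "body": {"targets": [[0, -0.002, -0.006, -0.015, 0], [0, 0, 0, -0.014, 0], [0, 0, 0, -0.014, 0], [0, 0, 0, -0.012, 0], [0, 0, 0, -0.01, 0]]}}

```text
time: 10.05
tool_pos: [0.4576, -0.0312, 0.0937]
tool_rot: [3.142, -0.001, -0.216]
contact_force: [-1.0, -0.3, 0.7]
opening: 0.0005
grip_force: 0.7
```

Call:
{"method": "send_rows", "body": {"targets": [[0, -0.001, 0, -0.01, 0], [0, -0.001, 0, -0.009, 0], [0, 0, 0, -0.006, 0], [0, 0, 0, -0.003, 0], [0, 0, 0, 0, 0]]}}

```text
time: 10.55
tool_pos: [0.4577, -0.0327, 0.0663]
tool_rot: [-3.142, -0.006, -0.218]
contact_force: [3.3, -0.1, 4.2]
opening: 0.0006
grip_force: 2.1
```

Call:
{"method": "send_rows", "body": {"targets": [[0, 0.003, -0.0006, -0.003, 0], [0, 0.003, -0.0006, 0, 0], [0, 0.003, -0.0006, 0, 0], [0, 0.0025, -0.0005, 0, 0], [0, 0.002, -0.0004, 0, 0]]}}

```text
time: 11.05
tool_pos: [0.4677, -0.0347, 0.0619]
tool_rot: [3.141, 0.003, -0.218]
contact_force: [-2.6, -0.1, -1.2]
opening: 0.0004
grip_force: 0.7
```

Call:
{"method": "send_rows", "body": {"targets": [[0, 0.0015, -0.0003, 0, 0], [0, 0.0015, -0.0003, 0, 0], [0, 0, 0, 0, 0]]}}

```text
time: 11.35
tool_pos: [0.4716, -0.0355, 0.0623]
tool_rot: [3.142, 0.0, -0.218]
contact_force: [-0.9, 1.2, -0.2]
opening: 0.0006
grip_force: 0.6
```

Call:
{"method": "send_rows", "body": {"targets": [[0, 0.001, -0.0002, 0, 0], [0, 0.001, -0.0002, 0, 0], [0, 0, 0, 0, 0]]}}

```text
time: 11.65
tool_pos: [0.4721, -0.0356, 0.0623]
tool_rot: [3.141, 0.003, -0.218]
contact_force: [-6.6, 1.6, 2.0]
opening: -0.0
grip_force: 3.3
```

Call:
{"method": "send_rows", "body": {"targets": [[0, 0.001, -0.0002, 0, 0], [0, 0, 0, 0, 0]]}}

```text
time: 11.85
tool_pos: [0.4721, -0.0356, 0.0623]
tool_rot: [3.141, 0.005, -0.218]
contact_force: [-9.6, 1.0, 5.5]
opening: 0.0003
grip_force: 5.0
```

Call:
{"method": "send_rows", "body": {"targets": [[0, -0.02, 0.004, 0, 0], [0, -0.02, 0.004, 0.02, 0], [0, 0, -0.01, 0.045, 0], [0, 0, -0.04, 0.03, 0], [0, 0, -0.045, 0.02, 0]]}}

```text
time: 12.35
tool_pos: [0.436, -0.1239, 0.1806]
tool_rot: [3.14, -0.006, -0.215]
contact_force: [1.7, 0.2, -0.7]
opening: 0.0006
grip_force: 0.0
```

Call:
{"method": "send_rows", "body": {"targets": [[0, 0, -0.045, 0, 0], [0, 0, -0.045, 0, 0], [0, 0, -0.045, 0, 0], [0, 0, 0, 0, 0], [0, 0, 0, 0, 0]]}}

```text
time: 12.85
tool_pos: [0.4346, -0.2589, 0.1774]
tool_rot: [-3.142, -0.001, -0.22]
contact_force: [0.1, 1.0, 0.6]
opening: 0.0005
grip_force: 0.0
```

```bash
python3 -c "
from h import *
latches('s4'); o=observe();print(o['tool_pos'],o['contact_force'])"
```

```text
top top face slope -0.001 z at 0 0.1091 x [-0.088  0.089] y [-0.14   0.136]
top latch y 1 84 min [-0.101  0.067  0.051] med [-0.091  0.085  0.094] max [-0.08   0.103  0.114]
top latch y -1 82 min [-0.102 -0.103  0.053] med [-0.091 -0.085  0.094] max [-0.08  -0.068  0.112]
scene top face slope 0.0 z at 0 0.11 x [-0.093  0.087] y [-0.135  0.141]
scene latch y 1 145 min [-0.103  0.067  0.032] med [-0.094  0.085  0.092] max [-0.08   0.103  0.113]
scene latch y -1 113 min [-0.103 -0.102  0.033] med [-0.095 -0.084  0.094] max [-0.08  -0.067  0.113]
[ 0.4346585  -0.25720739  0.17746164] [ 0.9224113  -0.14488705 -0.4319968 ]
```

View pics/s4.png

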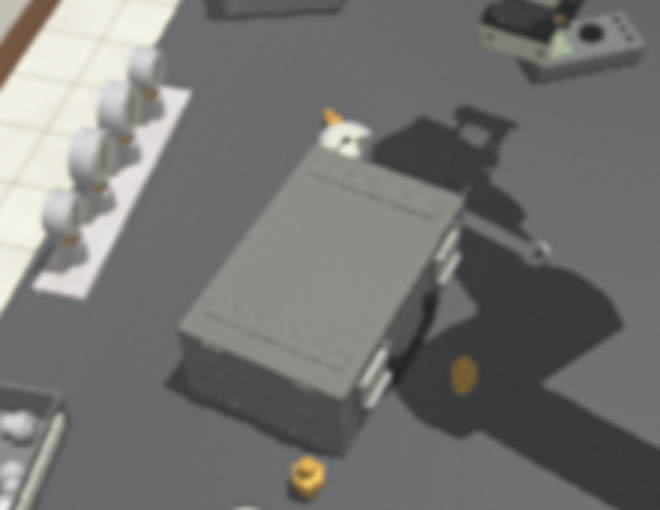

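The lid is shut and both latches lie flat, at (375,375) and (450,255). Nothing around the case has moved, and the arm is clear.

```bash
python3 -c "
from cell import hand_in
print(hand_in())"
```

```text
the job is handed in; nothing more can be done
None
```

The lid was pushed shut without slamming, both latches measured flat in both cameras, nothing around the case appeared to have moved, and the job is handed in (no verdict was returned).

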